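Set out the condiment board for service

ROBOT

A 6-joint arm with a two-finger parallel gripper is mounted at the origin on the work surface. World frame = base frame: x ahead of the robot, y to its left, z up, the work surface at z = 0. Lengths are in m, angles in rad, forces in N, time in s.
With the tool pointing down it reaches from about 0.375 to 0.9 m from the base axis. Payload 3.1 kg.
Tool frame: the origin (TCP) lies between the finger pads; the fingertips stand 8 mm ahead of it and the grasp point (between the pads) lies 11 mm behind it (arm.tip_reach is the distance from the TCP to the fingertips, in m); z points along the fingers, y is the line along which they close (so a half turn about z gives the same grasp; the last joint's range is limited). The gripper opens to 85 mm and grips with 20 to 120 N. Pads are 22 mm wide; open, the fingers measure 114 mm over their backs; the gripper's body (76 mm by 85 mm) begins 54 mm behind the grasp point. The pads swing forward as they close: fully open they stand 13 mm farther back than shut.
Start: joints at [1.054, 0.527, 1.433, -0, 1.181, -0.178], TCP at [0.208, 0.589, 0.213] pointing down, gripper open.
Joint ranges: [-3.08, 3.08], [-0.75, 2.2], [0.22, 2.44], [-1.43, 4.57], [0, 2.65], [-2.85, 2.85]. Speed limits (rad/s): [2.79, 2.79, 3.14, 3.14, 3.14, 3.14].

INTERFACE

Orientations are given as a unit quaternion [x, y, z, w].
In Python, from plant import arm gives the robot as it stands.
- The arm moves only by the tool send_rows, never from a script. Its argument "series" is a list of rows, each a list of 3 entries, a list of its own where there are three numbers: the closure, from 0 (fully open) to 1 (shut), then the shift along the tool's x, y, z in m, then the turn, a rotation vector about the tool's x, y, z in rad. In form: [[jaw, [x, y, z], [wx, wy, wz]], ...]. A call has exactly 5 rows; each row shifts and turns the commanded pose from where the row before left it, along the tool's axes as they then stand; what a row does not reach is not made up. A row lasts 1/12 s, in which the tool goes at most 41.7 mm and 7.16 degrees, less where a joint would pass 70% of its speed; a pose out of reach is approached as far as the arm can. A call is refused whole if a number of a shift passes 0.0417 or a number of a turn 0.125, either way. A call with a gripper value outside its range is refused whole. The fingers move at their own pace and stop on an object; the grip force is fixed at half the most. Time passes only in rows, so rows that do not move let the fingers close, or fill a call up. It gives the time, the measured TCP pose, the force, the opening and the grip force at its end, in the units of the state.
- arm.read_state(): the state, without advancing time (a new reading comes with each control period).
- arm.camera(name): name is "side" or "top"; returns the picture (400x640x3 uint8, red, green, blue); there is no depth.
- arm.camera_params(name): a dict with "fov_y" (degrees; the focal length in pixels is half the picture's height over the tangent of half this angle, whatever the lens; pixels are square), "cx", "cy" (the principal point, pixels), "R" (3x3) and "t" (3): a world point X has camera coordinates R X + t. Camera axes: x right, y down, z forward; pixel columns grow to the right and rows downward; lengths in m; the calibration is good to about 2 mm. A picture is of the moment at which its call begins. camera_params takes no time and is no camera call.
- arm.close_job(): hands the job in; it is judged then, once.
The state is a dict: "t": time; "joint_pos": joint angles; "qvel": joint speeds; "joint_efforts": joint torques, N m; "ee_pos": TCP position; "tool_rot": TCP orientation; "wrist_force": force on the tool from outside, world axes, zero at the start; "wrist_torque": the same for the moment, N m; "gripper_width": finger opening in m; "finger_force": force on a finger pad.
Only numpy, scipy, OpenCV 4.12 (cv2) and the standard library are available. Lean on these libraries where they do the work, as an engineer would, in place of code of your own. Each camera call takes 0.05 s, during which the arm holds its last target. There are 200 camera calls.

TASK

Set out the condiment board: stand the white sauce pot in the middle of the centre inlay with its wooden lid on, fully down, and on either side of it, each upright in the middle of its inlay, the pepper mill at the end of the board nearer the coffee cup and the steel salt shaker at the other end. Leave the amber jar and the foil pack where they are.

Things in the scene. Friction and masses are not known exactly. Their poses are not given: they have to be found in the camera images.
- ramekin_mid (a point): White ceramic sauce pot, open at the top: straight round wall, 64 mm across outside, 56 mm inside, 42 mm high, inner floor 5 mm up, 180 g. The point is on its axis, half-way up (21 mm above its foot); z is up. Starts upright in one of six random places in a row across the worktop, on the robot's side of the board.
- lid_knob (a point): Brown wooden lid, 60 g: disc 68 mm across, 6 mm thick; knob on top 18-20 mm thick; plug below 44 mm across, 5 mm deep, that drops into the pot with 6 mm to spare all round. Overall 37 mm high. Lies knob up on its plug. The point is on the axis in the knob, 24 mm above the lowest face, 13 above the disc's top, 19 above its underside (which rests on the pot's rim); z is up. Starts in the row of six like the pot.
- mill_mid (a point): Pepper mill of dark turned wood, round, waisted: 95 mm high, foot 48 mm across, straight waist 36 mm across from 32 to 64 mm up, head 44 mm across, 160 g. The point is on its axis, half-way up (47.5 mm above its foot); z is up. Starts upright in one of six random places in a row across the worktop, on the robot's side of the board.
- shaker_mid (a point): Plain steel salt shaker with a domed top: 70 mm high, straight body 42 mm across up to 52 mm, 120 g. The point is on its axis, half-way up (35 mm above its foot); z is up. Starts upright in one of six random places in a row across the worktop, on the robot's side of the board.
- board: Fixed pale wooden board lying beyond the row of things: 110 mm (its x) by 310 mm (its y) by 14 mm thick, top flat. Three round grey inlays 80 mm across, flush with the top: one at the board's centre, the others centred 105 mm from it along its +y and -y. Origin: centre of its underside. Its y runs across the worktop (world y), turned by up to 0.2 rad.
- cup: Fixed white coffee cup (80 mm across, top 74 mm above the worktop) on a saucer 136 mm across, beyond one end of the board, left or right; a stack of steel bowls (128 mm across) is beyond the other end. Origin on the worktop at the centre under the saucer.
- jar_mid (a point): Bystander: closed amber glass jar with a flat steel cap, 58 mm across, 75 mm high. The point is on its axis, half-way up. Starts upright in one of six random places in a row across the worktop, on the robot's side of the board.
- pack_mid (a point): Bystander: foil-wrapped pack, 80 mm (its x) by 50 mm (its y) by 35 mm high, with a narrow white band. The point is its centre. Starts upright in one of six random places in a row across the worktop, on the robot's side of the board.

How it is judged:
At the end, for the whole second after the job is handed in: Pot, mill (cup's end) and shaker (other end) stand on the board within 15 mm, along and across, of their inlays' middles; lid down on the pot (height within 4 mm, centred within 8 mm); all upright within 0.1 rad and at rest; jar and foil pack within 20 mm of their starts (x of ramekin_mid in the frame of board between -0.015 and 0.015 m and y of ramekin_mid in the frame of board between -0.015 and 0.015 m and z of ramekin_mid in the frame of board between 0.03 and 0.04 m and horizontal distance between lid_knob and ramekin_mid below 0.008 m and z of lid_knob in the frame of ramekin_mid between 0.036 and 0.044 m and angle between each of ramekin_mid, lid_knob, mill_mid, shaker_mid's own z axis and vertical below 0.1 rad and linear speed of each of ramekin, lid, mill, shaker below 0.02 m/s and distance of each of jar_mid, pack_mid from where it was at the start of the episode below 0.02 m and ((y of cup in the frame of board above 0 m and x of mill_mid in the frame of board between -0.015 and 0.015 m and y of mill_mid in the frame of board between 0.09 and 0.12 m and z of mill_mid in the frame of board between 0.0565 and 0.0665 m and x of shaker_mid in the frame of board between -0.015 and 0.015 m and y of shaker_mid in the frame of board between -0.12 and -0.09 m and z of shaker_mid in the frame of board between 0.044 and 0.054 m) or (y of cup in the frame of board below 0 m and x of mill_mid in the frame of board between -0.015 and 0.015 m and y of mill_mid in the frame of board between -0.12 and -0.09 m and z of mill_mid in the frame of board between 0.0565 and 0.0665 m and x of shaker_mid in the frame of board between -0.015 and 0.015 m and y of shaker_mid in the frame of board between 0.09 and 0.12 m and z of shaker_mid in the frame of board between 0.044 and 0.054 m))); the robot touches nothing.
It fails at once if the amber jar is shifted by more than 20 mm (distance of jar_mid from where it was at the start of the episode above 0.02 m).
It fails at once if the foil pack is shifted by more than 20 mm (distance of pack_mid from where it was at the start of the episode above 0.02 m).
It also fails if it takes over 112 s, if anything falls off the work surface, if the arm or the gripper's body presses on something with over 40 N, if the wrist force passes 120 N, or if a joint passes its speed limit or range.

## Working session

There is one attempt and no reset: what is moved stays moved. The work goes in short steps, Python scripts to look and compute and a tool call to move; the robot and the scene stay as the last step left them, time stands still between calls to the robot, and variables do not carry over. Pictures are saved under pics/ and viewed, at most 14 in all, crops included, and the job is handed in when it is done.

Besides the shell and the picture viewer there is one more tool, called after "Emit:" as name([rows], argument=value, ...), one row to a line, values as JSON. send_rows: Moves the arm, as the interface text tells. Its arguments: {"type":"object","properties":{"series":{"type":"array"}},"required":["series"]}

```bash
mkdir -p pics; ls
python3 - <<'E'
from plant import arm
import cv2
for n in("top","side"):
    cv2.imwrite(f"pics/{n}0.png",arm.camera(n)[:,:,::-1]);p=arm.camera_params(n);print(n,p)
print(arm.read_state(),arm.tip_reach)
E
```

```text
pics
top {'fov_y': 53.007741151797774, 'cx': 319.84696141922274, 'cy': 198.14400461954472, 'R': array([[-0.02634165, -0.99946223, -0.01952878],
       [-0.98385749,  0.02937956, -0.1765256 ],
       [ 0.17700442,  0.01456356, -0.9841023 ]]), 't': array([0.00919322, 0.5630934 , 1.04882954])}
side {'fov_y': 55.826494398936255, 'cx': 322.1297970486558, 'cy': 202.4131507559342, 'R': array([[-0.97166472, -0.23633904, -0.0033951 ],
       [-0.15172508,  0.63467508, -0.75773811],
       [ 0.18123788, -0.73575227, -0.65254994]]), 't': array([0.55242935, 0.14196182, 0.8018667 ])}
{'t': 0.1, 'joint_pos': array([ 1.05348227e+00,  5.28371957e-01,  1.43376181e+00,  5.56159352e-06,
        1.18144845e+00, -1.78513956e-01]), 'qvel': array([ 5.86960339e-05,  3.92267492e-04, -2.46787220e-03, -5.88845382e-05,
       -7.92443804e-04, -7.13097871e-04]), 'joint_efforts': array([-1.74321785e-04, -4.43309569e+01, -1.78588325e+01, -2.36473406e-04,
        4.02744205e-03, -2.54280842e-06]), 'ee_pos': array([0.20735636, 0.5888728 , 0.21183623]), 'tool_rot': array([ 1.68591978e-01,  9.85685424e-01, -9.34302750e-04, -3.41575683e-04]), 'wrist_force': array([-0.00073481,  0.10584047, -0.5727675 ]), 'wrist_torque': array([ 0.02765879, -0.04622433,  0.01326282]), 'finger_force': 0.0, 'gripper_width': 0.08565338503472371} 0.008
```

View pics/top0.png

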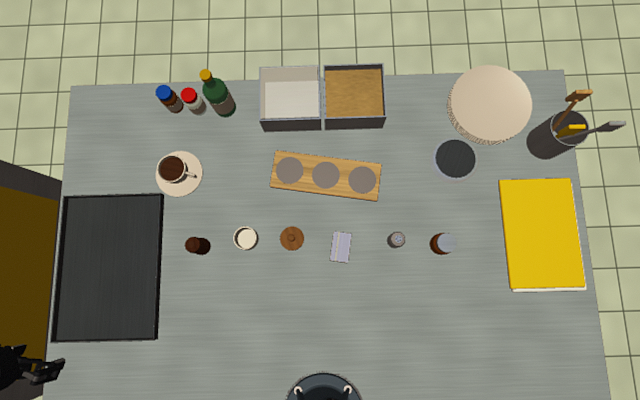

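View pics/side0.png

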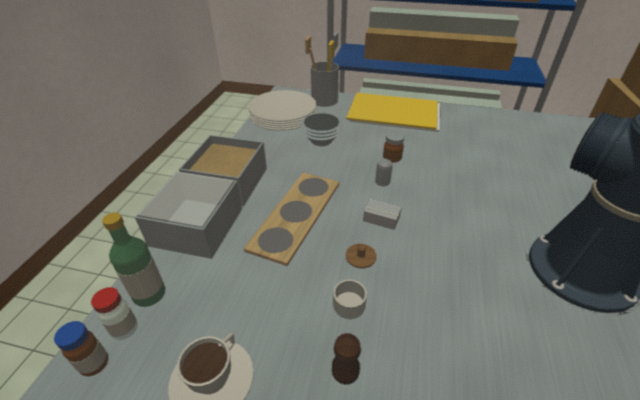

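Top view: mill (197,245), pot (245,238), lid (292,238), pack (341,246), shaker (396,240), jar (442,243), inlays (289,170), (326,175), (362,180), and the cup at (172,170), on the left (+y). The side view shows the same order from near to far. I'll zoom in on both to pick features.

Run:
```python
import cv2,numpy as np
a=cv2.imread("pics/top0.png")[145:265,170:470];b=cv2.imread("pics/side0.png")[130:390,240:450]
cv2.imwrite("pics/topz.png",cv2.resize(a,None,fx=2.66,fy=2.66,interpolation=2))
cv2.imwrite("pics/sidez.png",cv2.resize(b,None,fx=2.3,fy=2.3,interpolation=2))
```

```text
(no output)
```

View pics/topz.png

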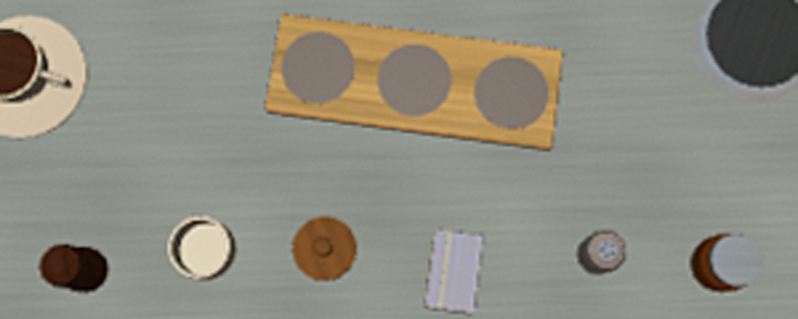

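View pics/sidez.png

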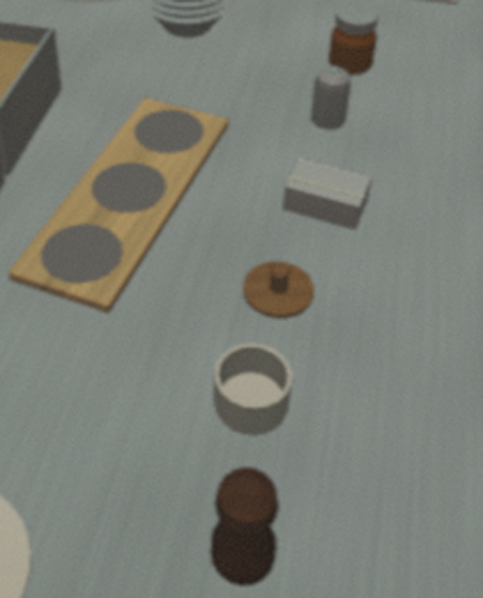

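Crop picks (top zoom /2.66 + (170,145), side zoom /2.3 + (240,130)): inlays top (318,67), (414,80), (511,93), side (82,253), (129,187), (169,131). Pot rim (200,246)/(253,376), lid disc (324,249)/(279,288), shaker dome (607,250)/(332,74), mill head (60,264)/(247,495).

```bash
cat > h.py <<'E'
import cv2,numpy as np
from plant import arm
from scipy.spatial.transform import Rotation as Rot
def K(n):
    p=arm.camera_params(n);f=200/np.tan(np.radians(p["fov_y"])/2)
    return np.array([[f,0,p["cx"]],[0,f,p["cy"]],[0,0,1]]),np.array(p["R"]),np.array(p["t"])
def P(n):
    k,R,t=K(n);return k@np.c_[R,t]
def tri(a,b):
    X=cv2.triangulatePoints(P("top"),P("side"),np.array(a,float).reshape(2,1),np.array(b,float).reshape(2,1)).ravel();return X[:3]/X[3]
def proj(n,X):
    x=P(n)@np.append(X,1);return x[:2]/x[2]
def plane(n,uv,z):
    k,R,t=K(n);d=R.T@np.linalg.inv(k)@np.array([*uv,1.]);c=-R.T@t
    return c+d*(z-c[2])/d[2]
E
python3 - <<'E'
from h import *
T=lambda u,v:(u/2.66+170-.3,v/2.66+145-.3)
S=lambda u,v:(u/2.3+240-.3,v/2.3+130-.3)
D=dict(inL=((318,67),(82,253)),inM=((414,80),(129,187)),inR=((511,93),(169,131)),potrim=((200,246),(253,376)),
lid=((324,249),(279,288)),knobtop=((322,245),(279,271)),mill=((60,264),(247,492)),shaker=((607,250),(332,74)))
for k,(a,b) in D.items():
    X=tri(T(*a),S(*b)); print(k,X.round(4),(proj("top",X)-T(*a)).round(1),(proj("side",X)-S(*b)).round(1))
def blob(n,seed,tol):
    im=cv2.imread(f"pics/{n}0.png");im=cv2.resize(im,None,fx=4,fy=4,interpolation=2)
    m=np.zeros((im.shape[0]+2,im.shape[1]+2),np.uint8)
    cv2.floodFill(im,m,(int(seed[0]*4),int(seed[1]*4)),0,(tol,)*3,(tol,)*3,cv2.FLOODFILL_FIXED_RANGE|cv2.FLOODFILL_MASK_ONLY)
    c=max(cv2.findContours(m[1:-1,1:-1],0,1)[0],key=cv2.contourArea)
    e=cv2.fitEllipse(cv2.convexHull(c));return (np.array(e[0])-1.5)/4,np.array(e[1])/4
for k in("inL","inM","inR"):
    a,b=D[k];p,q=blob("top",T(*a),14),blob("side",S(*b),14)
    print(k,p[1].round(1),q[1].round(1),tri(p[0],q[0]).round(4))
print("cup",plane("top",(178,173),.01))
E
```

```text
inL [0.6567 0.0801 0.0111] [-0.1 -0.4] [0.6 0.2]
inM [ 0.6392 -0.0234  0.0114] [-0.1 -0.5] [0.6 0.2]
inR [ 0.622  -0.1272  0.0108] [-0.1 -0.6] [0.7 0.2]
potrim [0.4644 0.2016 0.0364] [-0.  -0.4] [0.7 0.2]
lid [0.4606 0.0765 0.0073] [-0.  -0.6] [0.9 0.2]
knobtop [0.4625 0.0764 0.0306] [-0.  -0.5] [0.7 0.2]
mill [0.4466 0.3297 0.085 ] [-0.  -0.6] [1.  0.2]
shaker [ 0.4482 -0.211   0.0615] [-0. -1.] [1.1 0.2]
inL [26.3 27.2] [24.6 34.5] [0.6569 0.0805 0.0108]
inM [26.4 27.2] [21.  31.2] [ 0.64   -0.0235  0.0107]
inR [26.6 27.5] [18.  28.8] [ 0.6227 -0.1275  0.0103]
cup [0.65654292 0.40255429 0.01      ]
```

Emit:
send_rows([
  [0,[0,0,0],[0,0,0.116]],
  [0,[0,0,0],[0,0,0.116]],
  [0,[0,0,0],[0,0,0.116]],
  [0,[0,0,0],[0,0,0.116]],
  [0,[0,0,0],[0,0,0.116]],
])

```text
t: 0.52
ee_pos: [0.2075, 0.5891, 0.2121]
tool_rot: [0.446, 0.895, -0.001, -0.0]
wrist_force: [-0.2, 0.4, 0.7]
gripper_width: 0.0854
finger_force: 0.0
```

Emit:
send_rows([
  [0,[0,0,0],[0,0,0.116]],
  [0,[0,0,0],[0,0,0.116]],
  [0,[0,0,0],[0,0,0.116]],
  [0,[0,0,0],[0,0,0.116]],
  [0,[0,0,0],[0,0,0.116]],
])

```text
t: 0.93
ee_pos: [0.2075, 0.5891, 0.2121]
tool_rot: [0.683, 0.73, -0.001, 0.0]
wrist_force: [-0.4, 0.0, -0.6]
gripper_width: 0.0854
finger_force: 0.0
```

Emit:
send_rows([
  [0,[0,0,0],[0,0,0.116]],
  [0,[0,0,0],[0,0,0.116]],
  [0,[0,0,0],[0,0,0]],
  [0,[0,0,0],[0,0,0]],
  [0,[0,0,0],[0,0,0]],
])

```text
t: 1.35
ee_pos: [0.2076, 0.5893, 0.2124]
tool_rot: [0.761, 0.649, -0.0, 0.0]
wrist_force: [0.5, 0.4, 1.7]
gripper_width: 0.0855
finger_force: 0.0
```

```bash
cat >> h.py <<'E'
OBJ=dict(mill=(.447,.330),pot=(.4644,.2016),lid=(.4615,.0765),shaker=(.4485,-.211))
INL=dict(L=(.6568,.0803),M=(.6397,-.0235),R=(.6225,-.1274))
def go(g,z):
    s=arm.read_state();R=Rot.from_quat(s["tool_rot"]).as_matrix()
    print("pos",s["ee_pos"].round(4),"t",round(s["t"],2),"yawY",np.arctan2(R[1,1],R[0,1]).round(4),"tilt",R[:,2].round(4),"w",round(s["gripper_width"],4),"F",round(s["finger_force"],1))
    print("tool delta",(R.T@(np.array([*g,z])-s["ee_pos"])).round(4))
E
python3 -c "
from h import *
go(OBJ['mill'],.21);go(OBJ['mill'],.04)"
```

```text
pos [0.2076 0.5893 0.2124] t 1.35 yawY -0.1576 tilt [-3.e-04 -6.e-04 -1.e+00] w 0.0855 F 0.0
tool delta [-0.2185  0.2771  0.0025]
pos [0.2076 0.5893 0.2124] t 1.35 yawY -0.1576 tilt [-3.e-04 -6.e-04 -1.e+00] w 0.0855 F 0.0
tool delta [-0.2184  0.2772  0.1725]
```

Emit:
send_rows([
  [0,[-0.0218,0.0277,0],[0,0,0]],
  [0,[-0.0218,0.0277,0],[0,0,0]],
  [0,[-0.0218,0.0277,0],[0,0,0]],
  [0,[-0.0218,0.0277,0],[0,0,0]],
  [0,[-0.0218,0.0277,0],[0,0,0]],
])

```text
t: 1.77
ee_pos: [0.3278, 0.4586, 0.2127]
tool_rot: [0.761, 0.649, 0.0, 0.0]
wrist_force: [0.2, 0.3, -0.1]
gripper_width: 0.0857
finger_force: 0.0
```

Emit:
send_rows([
  [0,[-0.0218,0.0277,0],[0,0,0]],
  [0,[-0.0218,0.0277,0],[0,0,0]],
  [0,[-0.0218,0.0277,0],[0,0,0]],
  [0,[-0.0218,0.0277,0],[0,0,0]],
  [0,[-0.0218,0.0277,0],[0,0,0]],
])

```text
t: 2.18
ee_pos: [0.4474, 0.3287, 0.2128]
tool_rot: [0.761, 0.649, 0.0, 0.0]
wrist_force: [0.2, 0.2, 0.2]
gripper_width: 0.0856
finger_force: 0.0
```

Emit:
send_rows([
  [0,[0,0,0.03],[0,0,0]],
  [0,[0,0,0.03],[0,0,0]],
  [0,[0,0,0],[0,0,0]],
  [0,[0,0,0],[0,0,0]],
  [0,[0,0,0],[0,0,0]],
])

```text
t: 2.6
ee_pos: [0.4469, 0.3307, 0.1537]
tool_rot: [0.761, 0.649, 0.001, 0.0]
wrist_force: [0.1, 0.3, -0.1]
gripper_width: 0.0854
finger_force: 0.0
```

```bash
python3 -c "
from h import *
go(OBJ['mill'],.04)
a=arm.camera('top')[:,:,::-1][200:290,150:250];b=arm.camera('side')[:,:,::-1][260:400,280:420]
cv2.imwrite('pics/c1.png',np.hstack([cv2.resize(a,(440,396)),cv2.resize(b,(396,396))])[:, :800])"
```

```text
pos [0.4469 0.3307 0.1537] t 2.6 yawY -0.1587 tilt [ 1.2e-03  6.0e-04 -1.0e+00] w 0.0854 F 0.0
tool delta [-8.000e-04  1.000e-04  1.137e-01]
```

View pics/c1.png

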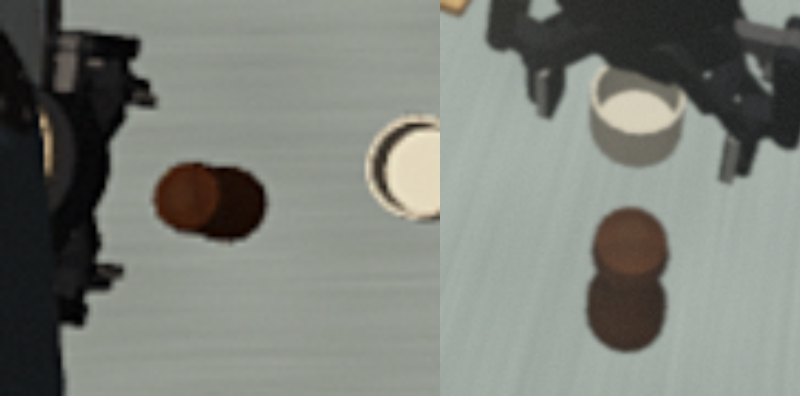

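The top crop shows the fingertips at about full-picture pixels (184,221) and (177,262), midpoint (181,241). The mill head is at (192,245). I'll check this against the projected TCP.

```bash
python3 -c "
from h import *
s=arm.read_state();p=s['ee_pos']
for z in (.154,.16,.146): print(z,proj('top',[p[0],p[1],z]),proj('side',[p[0],p[1],z]))
X=[*OBJ['mill'],.095];print(proj('top',X),proj('side',X), proj('top',[*OBJ['mill'],0]),proj('side',[*OBJ['mill'],0]))
R=Rot.from_quat(s['tool_rot']).as_matrix()
for d in (-.045,.045):
  q=p+R@[0,d,0];print(proj('top',q),proj('side',q))
print(plane('top',(192.2,244.6),.095),plane('side',(280+628/440*0+ (630-440)*140/396,260+235*140/396),.095))
"
```

```text
0.154 [182.27114882 241.2841023 ] [349.45710811 319.84688039]
0.16 [181.3901247  241.10973892] [349.64277156 317.49749878]
0.146 [183.42948579 241.51334864] [349.21371415 322.92678295]
[190.85082901 243.00077704] [348.10877563 340.59812315] [202.15413314 245.23627168] [345.78293067 369.67199321]
[178.67913637 259.72153108] [379.98437435 330.76253486]
[185.66821194 223.10376309] [320.41885799 309.08786498]
[0.44277362 0.32635838 0.095     ] [0.44763213 0.33433557 0.095     ]
```

The TCP is right over the mill, so I go down and grip.

Emit:
send_rows([
  [0,[0,0,0.028],[0,0,0]],
  [0,[0,0,0.028],[0,0,0]],
  [0,[0,0,0.028],[0,0,0]],
  [0,[0,0,0.03],[0,0,0]],
  [0,[0,0,0],[0,0,0]],
])

```text
t: 3.12
ee_pos: [0.4438, 0.3294, 0.0354]
tool_rot: [0.761, 0.649, -0.004, -0.001]
wrist_force: [-0.9, -0.9, 0.2]
gripper_width: 0.0856
finger_force: 0.0
```

Emit:
send_rows([
  [1,[0,0,0],[0,0,0]],
  [1,[0,0,0],[0,0,0]],
  [1,[0,0,0],[0,0,0]],
  [1,[0,0,0],[0,0,0]],
  [1,[0,0,0],[0,0,0]],
])

```text
t: 3.53
ee_pos: [0.448, 0.3311, 0.0415]
tool_rot: [0.761, 0.648, 0.002, 0.001]
wrist_force: [-1.6, 0.6, 6.5]
gripper_width: 0.0403
finger_force: 59.8
```

Emit:
send_rows([
  [1,[0,0,0],[0,0,0]],
  [1,[0,0,0],[0,0,0]],
  [1,[0,0,0],[0,0,0]],
  [1,[0,0,0],[0,0,0]],
  [1,[0,0,0],[0,0,0]],
])

```text
t: 3.95
ee_pos: [0.448, 0.331, 0.0415]
tool_rot: [0.761, 0.648, 0.002, 0.001]
wrist_force: [-0.8, -0.1, 7.4]
gripper_width: 0.0401
finger_force: 59.8
```

Width reads 40 mm against a 36 mm waist, with an upward push, so the tips are on the foot's flare. I'll regrip 7 mm higher.

Emit:
send_rows([
  [0.4,[0,0,0],[0,0,0]],
  [0.4,[0,0,0],[0,0,0]],
  [0.4,[0,0,-0.007],[0,0,0]],
  [0.4,[0,0,0],[0,0,0]],
  [1,[0,0,0],[0,0,0]],
])

```text
t: 4.37
ee_pos: [0.4469, 0.3304, 0.0466]
tool_rot: [0.761, 0.648, 0.001, 0.0]
wrist_force: [-4.4, -1.2, 34.1]
gripper_width: 0.0409
finger_force: 46.3
```

Emit:
send_rows([
  [1,[0,0,0],[0,0,0]],
  [1,[0,0,0],[0,0,0]],
  [1,[0,0,0],[0,0,0]],
  [1,[0,0,0],[0,0,0]],
  [1,[0,0,0],[0,0,0]],
])

```text
t: 4.78
ee_pos: [0.447, 0.3304, 0.047]
tool_rot: [0.761, 0.648, 0.001, 0.0]
wrist_force: [-1.4, -1.2, 9.6]
gripper_width: 0.0403
finger_force: 59.6
```

Emit:
send_rows([
  [1,[0,0,-0.02],[0,0,0]],
  [1,[0,0,-0.035],[0,0,0]],
  [1,[0,0,-0.035],[0,0,0]],
  [1,[0,0,-0.035],[0,0,0]],
  [1,[0,0,-0.035],[0,0,0]],
])

```text
t: 5.2
ee_pos: [0.4456, 0.3297, 0.2067]
tool_rot: [0.761, 0.648, -0.001, -0.0]
wrist_force: [-0.1, 0.3, -1.8]
gripper_width: 0.0399
finger_force: 61.7
```

```bash
python3 -c "
from h import *
go(INL['L'],.21)
b=arm.camera('side')[:,:,::-1][160:400,240:440]
cv2.imwrite('pics/c2.png',cv2.resize(b,None,fx=2.5,fy=2.5))"
```

```text
pos [0.4456 0.3297 0.2067] t 5.2 yawY -0.16 tilt [-1.7e-03 -7.0e-04 -1.0e+00] w 0.0399 F 61.7
tool delta [-0.2126  0.2482 -0.0034]
```

View pics/c2.png

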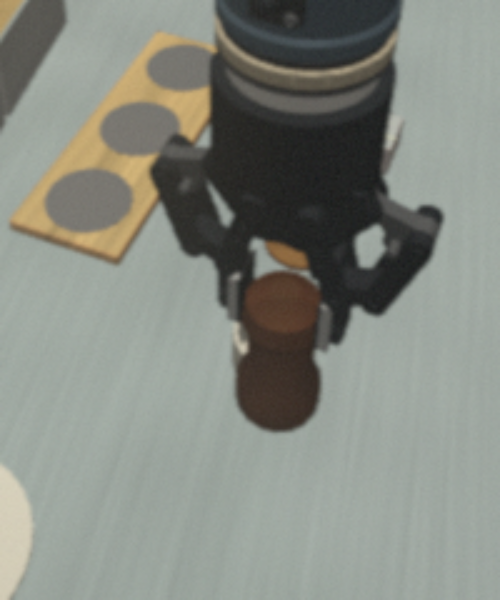

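The mill hangs upright in the grip. I'll carry it over the left inlay.

Emit:
send_rows([
  [1,[-0.0213,0.0248,0],[0,0,0]],
  [1,[-0.0213,0.0248,0],[0,0,0]],
  [1,[-0.0213,0.0248,0],[0,0,0]],
  [1,[-0.0213,0.0248,0],[0,0,0]],
  [1,[-0.0213,0.0248,0],[0,0,0]],
])

```text
t: 5.67
ee_pos: [0.552, 0.204, 0.2051]
tool_rot: [0.761, 0.648, -0.001, -0.0]
wrist_force: [0.6, 0.9, -1.2]
gripper_width: 0.0404
finger_force: 61.7
```

Emit:
send_rows([
  [1,[-0.0213,0.0248,0],[0,0,0]],
  [1,[-0.0213,0.0248,0],[0,0,0]],
  [1,[-0.0213,0.0248,0],[0,0,0]],
  [1,[-0.0213,0.0248,0],[0,0,0]],
  [1,[-0.0213,0.0248,0],[0,0,0]],
])

```text
t: 6.08
ee_pos: [0.6575, 0.079, 0.2046]
tool_rot: [0.761, 0.648, -0.001, -0.001]
wrist_force: [0.1, 1.4, -1.0]
gripper_width: 0.0401
finger_force: 61.7
```

Emit:
send_rows([
  [1,[0,0,0.03],[0,0,0]],
  [1,[0,0,0.03],[0,0,0]],
  [1,[0,0,0.03],[0,0,0]],
  [1,[0,0,0.02],[0,0,0]],
  [1,[0,0,0],[0,0,0]],
])

```text
t: 6.5
ee_pos: [0.6524, 0.0802, 0.0894]
tool_rot: [0.761, 0.648, -0.005, -0.004]
wrist_force: [-0.7, -0.0, -2.4]
gripper_width: 0.0401
finger_force: 61.6
```

Emit:
send_rows([
  [1,[0,0,0],[0,0,0]],
  [1,[0,0,0],[0,0,0]],
  [1,[0,0,0],[0,0,0]],
  [1,[0,0,0],[0,0,0]],
  [1,[0,0,0],[0,0,0]],
])

```text
t: 6.92
ee_pos: [0.6583, 0.0804, 0.0974]
tool_rot: [0.761, 0.648, 0.001, 0.001]
wrist_force: [-0.1, 0.7, -1.8]
gripper_width: 0.0397
finger_force: 61.7
```

```bash
python3 -c "
from h import *
go(INL['L'],.061)"
```

```text
pos [0.6583 0.0804 0.0974] t 6.92 yawY -0.1598 tilt [ 3.e-03 -2.e-04 -1.e+00] w 0.0397 F 61.7
tool delta [-0.0003 -0.0016  0.0364]
```

Emit:
send_rows([
  [1,[0,-0.001,0.01],[0,0,0]],
  [1,[0,0,0.01],[0,0,0]],
  [1,[0,0,0.008],[0,0,0]],
  [1,[0,0,0.004],[0,0,0]],
  [1,[0,0,0.002],[0,0,0]],
])

```text
t: 7.33
ee_pos: [0.6549, 0.0806, 0.0611]
tool_rot: [0.761, 0.648, -0.001, -0.001]
wrist_force: [-4.9, 0.5, 12.8]
gripper_width: 0.0399
finger_force: 63.0
```

Emit:
send_rows([
  [1,[0,0,0.001],[0,0,0]],
  [1,[0,0,0],[0,0,0]],
  [1,[0,0,0],[0,0,0]],
  [1,[0,0,0],[0,0,0]],
  [1,[0,0,0],[0,0,0]],
])

```text
t: 7.75
ee_pos: [0.655, 0.0806, 0.0612]
tool_rot: [0.761, 0.648, -0.001, -0.001]
wrist_force: [-3.7, 0.5, 5.9]
gripper_width: 0.0399
finger_force: 62.3
```

Contact. Releasing and rising.

Emit:
send_rows([
  [0,[0,0,0],[0,0,0]],
  [0,[0,0,0],[0,0,0]],
  [0,[0,0,0],[0,0,0]],
  [0,[0,0,0],[0,0,0]],
  [0,[0,0,0],[0,0,0]],
])

```text
t: 8.17
ee_pos: [0.6565, 0.0804, 0.0605]
tool_rot: [0.761, 0.648, 0.0, 0.0]
wrist_force: [0.3, -0.7, -0.2]
gripper_width: 0.0857
finger_force: 0.0
```

Emit:
send_rows([
  [0,[0,0,-0.02],[0,0,0]],
  [0,[0,0,-0.04],[0,0,0]],
  [0,[0,0,-0.04],[0,0,0]],
  [0,[0,0,-0.04],[0,0,0]],
  [0,[0,0,0],[0,0,0]],
])

```text
t: 8.58
ee_pos: [0.6623, 0.0804, 0.2104]
tool_rot: [0.761, 0.648, 0.007, 0.006]
wrist_force: [1.3, -1.3, 0.4]
gripper_width: 0.0852
finger_force: 0.0
```

```bash
python3 -c "
from h import *
go(OBJ['pot'],.2);go(OBJ['pot'],.015)"
```

```text
pos [0.6623 0.0804 0.2104] t 8.58 yawY -0.1598 tilt [ 1.810e-02 -8.000e-04 -9.998e-01] w 0.0852 F 0.0
tool delta [ 0.0882 -0.2148  0.0067]
pos [0.6623 0.0804 0.2104] t 8.58 yawY -0.1598 tilt [ 1.810e-02 -8.000e-04 -9.998e-01] w 0.0852 F 0.0
tool delta [ 0.0878 -0.2181  0.1917]
```

Emit:
send_rows([
  [0,[0.0149,-0.0348,0],[0,0,0]],
  [0,[0.0149,-0.0348,0],[0,0,0]],
  [0,[0.0149,-0.0348,0],[0,0,0]],
  [0,[0.0149,-0.0348,0],[0,0,0]],
  [0,[0.0149,-0.0348,0],[0,0,0]],
])

```text
t: 9.0
ee_pos: [0.4949, 0.1824, 0.2006]
tool_rot: [0.762, 0.648, 0.0, 0.0]
wrist_force: [0.4, 1.6, 0.9]
gripper_width: 0.0852
finger_force: 0.0
```

Emit:
send_rows([
  [0,[0.0149,-0.0348,0],[0,0,0]],
  [0,[0,0,0.03],[0,0,0]],
  [0,[0,0,0.03],[0,0,0]],
  [0,[0,0,0.03],[0,0,0]],
  [0,[0,0,0],[0,0,0]],
])

```text
t: 9.42
ee_pos: [0.4605, 0.2014, 0.1064]
tool_rot: [0.761, 0.648, -0.004, -0.002]
wrist_force: [-1.3, -0.3, 0.1]
gripper_width: 0.0853
finger_force: 0.0
```

Emit:
send_rows([
  [0,[0,0,0],[0,0,0]],
  [0,[0,0,0],[0,0,0]],
  [0,[0,0,0],[0,0,0]],
  [0,[0,0,0],[0,0,0]],
  [0,[0,0,0],[0,0,0]],
])

```text
t: 9.83
ee_pos: [0.4655, 0.2021, 0.1121]
tool_rot: [0.761, 0.648, 0.001, 0.001]
wrist_force: [-0.0, 0.3, 0.6]
gripper_width: 0.0852
finger_force: 0.0
```

Run:
```python
from h import *
go(OBJ['pot'],.015)
t=cv2.cvtColor(arm.camera('top'),cv2.COLOR_RGB2BGR);s=cv2.cvtColor(arm.camera('side'),cv2.COLOR_RGB2BGR)
for n,z in (('top',.042),('side',.042)):
    print(n,proj(n,[*OBJ['pot'],z]).round(1),'mill',proj(n,[*INL['L'],.109]).round(1),proj(n,[*INL['L'],.014]).round(1))
# rim-plane rays at the rim centre picks
print(plane('top',(200/2.66+169.7,246/2.66+144.7),.042),plane('side',(253/2.3+239.7,376/2.3+129.7),.042))
cv2.imwrite('pics/c3.png',np.hstack([cv2.resize(t[145:265,200:340],None,fx=2.85,fy=2.85)[:, :399],cv2.resize(s[190:310,260:380],None,fx=2.85,fy=2.85)]))
```

```text
pos [0.4655 0.2021 0.1121] t 9.83 yawY -0.1602 tilt [ 3.e-03  6.e-04 -1.e+00] w 0.0852 F 0.0
tool delta [-0.0008 -0.0013  0.0971]
top [244.5 236.6] mill [285.6 160.3] [289.  169.2]
side [350.5 291.5] mill [271.9 207.5] [275.7 239. ]
[0.4627194  0.20044384 0.042     ] [0.4651964  0.20566775 0.042     ]
```

View pics/c3.png

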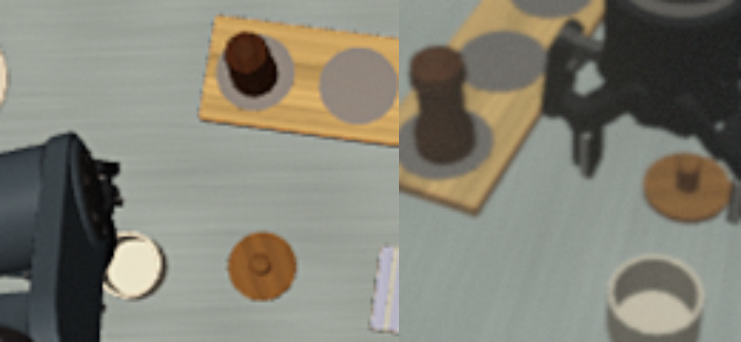

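The mill stands upright on its inlay, with foot and inlay both centred near top crop (256,73). The gripper is over the pot; going down.

Emit:
send_rows([
  [0,[0,0,0.02],[0,0,0]],
  [0,[0,-0.001,0.025],[0,0,0]],
  [0,[0,0,0.025],[0,0,0]],
  [0,[0,0,0.017],[0,0,0]],
  [0,[0,0,0.007],[0,0,0]],
])

```text
t: 10.35
ee_pos: [0.4623, 0.2019, 0.0149]
tool_rot: [0.761, 0.648, -0.001, -0.001]
wrist_force: [-0.7, -0.3, 0.7]
gripper_width: 0.0854
finger_force: 0.0
```

Emit:
send_rows([
  [0,[0,0,0],[0,0,0]],
  [1,[0,0,0],[0,0,0]],
  [1,[0,0,0],[0,0,0]],
  [1,[0,0,0],[0,0,0]],
  [1,[0,0,0],[0,0,0]],
])

```text
t: 10.77
ee_pos: [0.4675, 0.2026, 0.0213]
tool_rot: [0.761, 0.649, 0.004, 0.003]
wrist_force: [6.2, -7.8, 19.5]
gripper_width: 0.039
finger_force: 9.9
```

Emit:
send_rows([
  [1,[0,0,0],[0,0,0]],
  [1,[0,0,0],[0,0,0]],
  [1,[0,0,0],[0,0,0]],
  [1,[0,0,0],[0,0,0]],
  [1,[0,0,0],[0,0,0]],
])

```text
t: 11.18
ee_pos: [0.4629, 0.2022, 0.0173]
tool_rot: [0.761, 0.648, -0.0, -0.0]
wrist_force: [0.3, 0.3, -0.4]
gripper_width: 0.0002
finger_force: 0.0
```

The jaws shut on nothing, so I look.

Run:
```python
from h import *
t=cv2.cvtColor(arm.camera('top'),cv2.COLOR_RGB2BGR);s=cv2.cvtColor(arm.camera('side'),cv2.COLOR_RGB2BGR)
cv2.imwrite('pics/c4.png',np.hstack([cv2.resize(t[190:300,190:330],None,fx=2.85,fy=2.85)[:, :399],cv2.resize(s[240:350,270:410],None,fx=2.85,fy=2.85)]))
```

```text
(no output)
```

View pics/c4.png

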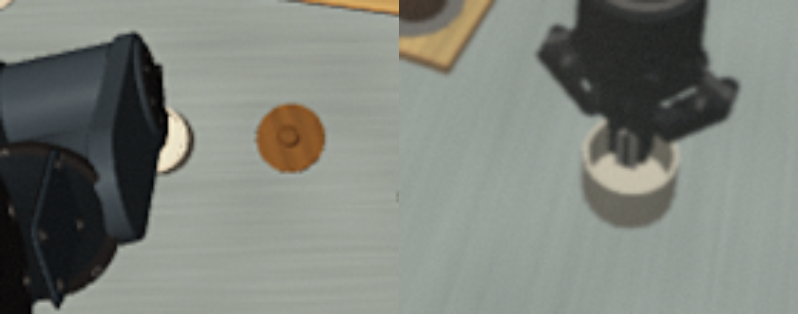

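The closed fingers stand inside the pot, which hasn't moved and is upright. Side crop: rim at (630,160), fingers inside at (630,150). Open pads stand 13 mm farther back, so they only caught the rim and rode over it. I'll rise, open, and grip much lower with a gentle close.

Emit:
send_rows([
  [1,[0,0,-0.01],[0,0,0]],
  [1,[0,0,-0.02],[0,0,0]],
  [1,[0,0,-0.03],[0,0,0]],
  [1,[0,0,-0.025],[0,0,0]],
  [1,[0,0,-0.01],[0,0,0]],
])

```text
t: 11.7
ee_pos: [0.4646, 0.2026, 0.1147]
tool_rot: [0.761, 0.648, 0.002, 0.001]
wrist_force: [0.4, -0.7, -0.3]
gripper_width: -0.0001
finger_force: 0.0
```

Emit:
send_rows([
  [0,[0,0,0],[0,0,0]],
  [0,[0,0,0],[0,0,0]],
  [0,[0,0,0],[0,0,0]],
  [0,[0,0,0],[0,0,0]],
  [0,[0,0,0],[0,0,0]],
])

```text
t: 12.12
ee_pos: [0.4625, 0.2019, 0.1104]
tool_rot: [0.761, 0.648, -0.001, -0.001]
wrist_force: [0.6, -0.2, -0.0]
gripper_width: 0.0607
finger_force: 0.0
```

Run:
```python
from h import *
go(OBJ['pot'],.006)
s=cv2.cvtColor(arm.camera('side'),cv2.COLOR_RGB2BGR);t=cv2.cvtColor(arm.camera('top'),cv2.COLOR_RGB2BGR)
# low-saturation light interior/rim mask is weak; use difference of the pot area against the first side picture
o=cv2.imread('pics/side0.png');d=cv2.absdiff(s,o).max(2)
print('side diff in pot area',d[280:325,330:372].mean(), (d[280:325,330:372]>30).mean())
best=max((( -cv2.absdiff(s[290:330,325:375],o[290+dy:330+dy,325+dx:375+dx]).mean()),dx,dy) for dx in range(-8,9) for dy in range(-8,9))
print(best)
a,b=plane('side',(350,295),.042),plane('side',(350-best[1],295-best[2]),.042);print(b-a)
```

```text
pos [0.4625 0.2019 0.1104] t 12.12 yawY -0.1601 tilt [-3.e-03 -6.e-04 -1.e+00] w 0.0607 F 0.0
tool delta [1.000e-04 2.300e-03 1.044e-01]
side diff in pot area 22.344973544973545 0.11798941798941799
(np.float64(-19.667833333333334), -1, 0)
[-0.00181341 -0.00043643  0.        ]
```

Emit:
send_rows([
  [0,[0,0,0],[0,0,0]],
  [0,[0,0,0],[0,0,0]],
  [0,[0,0,0],[0,0,0]],
  [0,[0,0,0.02],[0,0,0]],
  [0,[0,0,0.02],[0,0,0]],
])

```text
t: 12.63
ee_pos: [0.4649, 0.2025, 0.0723]
tool_rot: [0.761, 0.648, 0.002, 0.001]
wrist_force: [0.4, 0.3, -0.4]
gripper_width: 0.0855
finger_force: 0.0
```

Emit:
send_rows([
  [0,[0,0,0.02],[0,0,0]],
  [0,[0,0,0.02],[0,0,0]],
  [0,[0,0,0.014],[0,0,0]],
  [0,[0,0,0.007],[0,0,0]],
  [0,[0,0,0.003],[0,0,0]],
])

```text
t: 13.05
ee_pos: [0.4629, 0.202, 0.0067]
tool_rot: [0.761, 0.648, -0.001, -0.0]
wrist_force: [0.7, -0.0, 0.7]
gripper_width: 0.0853
finger_force: 0.0
```

Emit:
send_rows([
  [0,[0,0,0],[0,0,0]],
  [0,[0,0,0],[0,0,0]],
  [0.08,[0,0,0],[0,0,0]],
  [0.12,[0,0,0],[0,0,0]],
  [0.16,[0,0,0],[0,0,0]],
])

```text
t: 13.47
ee_pos: [0.4639, 0.2023, 0.0084]
tool_rot: [0.761, 0.648, 0.001, 0.0]
wrist_force: [-0.9, 0.0, -0.5]
gripper_width: 0.0716
finger_force: 0.0
```

Emit:
send_rows([
  [0.18,[0,0,0],[0,0,0]],
  [0.2,[0,0,0],[0,0,0]],
  [0.22,[0,0,0],[0,0,0]],
  [0.24,[0,0,0],[0,0,0]],
  [0.26,[0,0,0],[0,0,0]],
])

```text
t: 13.88
ee_pos: [0.4627, 0.2021, 0.0079]
tool_rot: [0.761, 0.648, -0.001, -0.0]
wrist_force: [-2.3, -0.6, 3.7]
gripper_width: 0.0635
finger_force: 10.9
```

Emit:
send_rows([
  [0.28,[0,0,0],[0,0,0]],
  [0.3,[0,0,0],[0,0,0]],
  [0.32,[0,0,0],[0,0,0]],
  [0.34,[0,0,0],[0,0,0]],
  [0.36,[0,0,0],[0,0,0]],
])

```text
t: 14.3
ee_pos: [0.4627, 0.2021, 0.0086]
tool_rot: [0.761, 0.649, -0.0, -0.0]
wrist_force: [-3.0, -0.2, 9.3]
gripper_width: 0.0614
finger_force: 62.5
```

Emit:
send_rows([
  [0.38,[0,0,-0.01],[0,0,0]],
  [0.38,[0,0,-0.02],[0,0,0]],
  [0.38,[0,0,-0.03],[0,0,0]],
  [0.38,[0,0,-0.035],[0,0,0]],
  [0.38,[0,0,-0.035],[0,0,0]],
])

```text
t: 14.72
ee_pos: [0.4627, 0.2019, 0.1387]
tool_rot: [0.761, 0.648, -0.001, -0.0]
wrist_force: [1.2, -0.3, -2.4]
gripper_width: 0.061
finger_force: 66.3
```

Emit:
send_rows([
  [0.38,[0,0,-0.025],[0,0,0]],
  [0.38,[0,0,-0.01],[0,0,0]],
  [0.38,[0,0,0],[0,0,0]],
  [0.38,[0,0,0],[0,0,0]],
  [0.38,[0,0,0],[0,0,0]],
])

```text
t: 15.13
ee_pos: [0.4624, 0.2019, 0.1717]
tool_rot: [0.761, 0.648, -0.001, -0.001]
wrist_force: [-0.3, 0.2, -3.7]
gripper_width: 0.0611
finger_force: 66.3
```

Run:
```python
from h import *
go(INL['M'],.023)
s=cv2.cvtColor(arm.camera('side'),cv2.COLOR_RGB2BGR);t=cv2.cvtColor(arm.camera('top'),cv2.COLOR_RGB2BGR)
cv2.imwrite('pics/c5.png',np.hstack([cv2.resize(t[160:270,200:340],None,fx=2.85,fy=2.85)[:, :399],cv2.resize(s[200:310,290:430],None,fx=2.85,fy=2.85)]))
```

```text
pos [0.4624 0.2019 0.1717] t 15.13 yawY -0.1601 tilt [-2.4e-03 -5.0e-04 -1.0e+00] w 0.0611 F 66.3
tool delta [-0.1941  0.2113  0.1484]
```

View pics/c5.png

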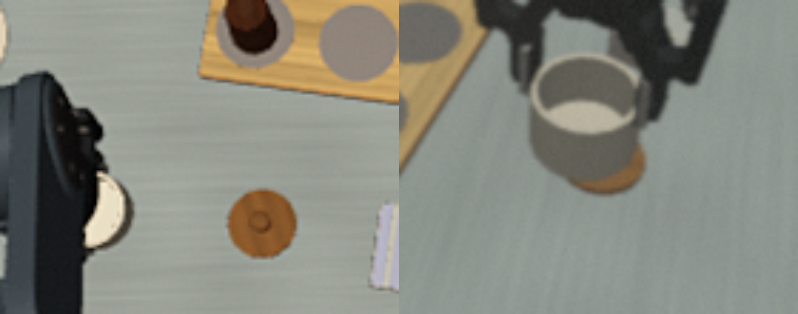

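The pot hangs level in the grip (side crop rim at (586,88)). Carrying it to the middle inlay.

Emit:
send_rows([
  [0.38,[-0.0215,0.0235,0],[0,0,0]],
  [0.38,[-0.0215,0.0235,0],[0,0,0]],
  [0.38,[-0.0215,0.0235,0],[0,0,0]],
  [0.38,[-0.0215,0.0235,0],[0,0,0]],
  [0.38,[-0.0215,0.0235,0],[0,0,0]],
])

```text
t: 15.65
ee_pos: [0.5622, 0.0761, 0.1711]
tool_rot: [0.761, 0.648, -0.001, -0.001]
wrist_force: [1.2, 0.7, -1.5]
gripper_width: 0.0611
finger_force: 66.3
```

Emit:
send_rows([
  [0.38,[-0.0215,0.0235,0],[0,0,0]],
  [0.38,[-0.0215,0.0235,0],[0,0,0]],
  [0.38,[-0.0215,0.0235,0],[0,0,0]],
  [0.38,[-0.0215,0.0235,0],[0,0,0]],
  [0.38,[0,0,0],[0,0,0]],
])

```text
t: 16.07
ee_pos: [0.6457, -0.0285, 0.171]
tool_rot: [0.763, 0.647, 0.0, 0.003]
wrist_force: [0.4, -0.3, -2.7]
gripper_width: 0.0608
finger_force: 66.3
```

Emit:
send_rows([
  [0.38,[0,0,0.02],[0,0,0]],
  [0.38,[0,0,0.03],[0,0,0]],
  [0.38,[0,0,0.03],[0,0,0]],
  [0.38,[0,0,0.025],[0,0,0]],
  [0.38,[0,0,0.015],[0,0,0]],
])

```text
t: 16.48
ee_pos: [0.6381, -0.0219, 0.0477]
tool_rot: [0.761, 0.648, -0.003, -0.003]
wrist_force: [-0.7, 0.1, -1.5]
gripper_width: 0.0609
finger_force: 66.3
```

Emit:
send_rows([
  [0.38,[0,0,0],[0,0,0]],
  [0.38,[0,0,0],[0,0,0]],
  [0.38,[0,0,0],[0,0,0]],
  [0.38,[0,0,0],[0,0,0]],
  [0.38,[0,0,0],[0,0,0]],
])

```text
t: 16.9
ee_pos: [0.6425, -0.0227, 0.0542]
tool_rot: [0.761, 0.648, 0.001, 0.001]
wrist_force: [-0.4, 0.3, -1.4]
gripper_width: 0.061
finger_force: 66.3
```

Run:
```python
from h import *
go(INL['M'],.023)
s=cv2.cvtColor(arm.camera('side'),cv2.COLOR_RGB2BGR)
print(proj('side',[*INL['M'],.014]))
cv2.imwrite('pics/c6.png',cv2.resize(s[170:270,240:370],None,fx=4,fy=4))
```

```text
pos [ 0.6425 -0.0227  0.0542] t 16.9 yawY -0.16 tilt [ 2.9e-03 -6.0e-04 -1.0e+00] w 0.061 F 66.3
tool delta [-0.0012 -0.0028  0.0312]
[296.18386603 210.3146174 ]
```

View pics/c6.png

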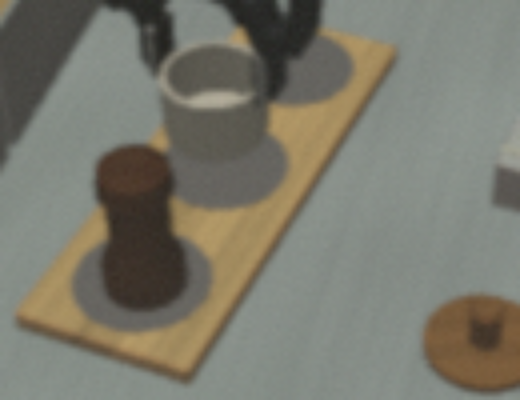

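The pot is above the middle inlay (rim at crop (214,78)). The mill is centred on its inlay. Lowering gently.

Emit:
send_rows([
  [0.38,[0,-0.002,0.01],[0,0,0]],
  [0.38,[0,0,0.008],[0,0,0]],
  [0.38,[0,0,0.005],[0,0,0]],
  [0.38,[0,0,0.003],[0,0,0]],
  [0.38,[0,0,0],[0,0,0]],
])

```text
t: 17.37
ee_pos: [0.6385, -0.0221, 0.0253]
tool_rot: [0.761, 0.648, -0.001, -0.001]
wrist_force: [0.1, -0.6, -2.1]
gripper_width: 0.0613
finger_force: 66.4
```

Emit:
send_rows([
  [0.38,[0,0,0.002],[0,0,0]],
  [0.38,[0,0,0.001],[0,0,0]],
  [0.38,[0,0,0],[0,0,0]],
  [0.38,[0,0,0],[0,0,0]],
  [0.38,[0,0,0],[0,0,0]],
])

```text
t: 17.78
ee_pos: [0.6396, -0.0223, 0.0239]
tool_rot: [0.761, 0.648, 0.0, 0.0]
wrist_force: [0.3, -0.3, -1.9]
gripper_width: 0.0611
finger_force: 66.4
```

Emit:
send_rows([
  [0.38,[0,0,0.001],[0,0,0]],
  [0.38,[0,0,0.001],[0,0,0]],
  [0.38,[0,0,0.001],[0,0,0]],
  [0.38,[0,0,0],[0,0,0]],
  [0.38,[0,0,0],[0,0,0]],
])

```text
t: 18.2
ee_pos: [0.6398, -0.0223, 0.0227]
tool_rot: [0.761, 0.648, 0.0, 0.0]
wrist_force: [-2.0, -0.1, 8.2]
gripper_width: 0.0609
finger_force: 67.4
```

Contact. Releasing, rising, then over to the shaker.

Emit:
send_rows([
  [0.2,[0,0,0],[0,0,0]],
  [0,[0,0,0],[0,0,0]],
  [0,[0,0,0],[0,0,0]],
  [0,[0,0,0],[0,0,0]],
  [0,[0,0,0],[0,0,0]],
])

```text
t: 18.62
ee_pos: [0.6395, -0.0223, 0.0205]
tool_rot: [0.761, 0.648, -0.0, -0.0]
wrist_force: [-0.0, 1.0, -0.1]
gripper_width: 0.0855
finger_force: 0.0
```

Emit:
send_rows([
  [0,[0,0,-0.02],[0,0,0]],
  [0,[0,0,-0.03],[0,0,0]],
  [0,[0,0,-0.04],[0,0,0]],
  [0,[0,0,-0.04],[0,0,0]],
  [0,[0,0,-0.03],[0,0,0]],
])

```text
t: 19.03
ee_pos: [0.6403, -0.0224, 0.1837]
tool_rot: [0.761, 0.648, 0.001, 0.001]
wrist_force: [0.3, -0.4, 0.4]
gripper_width: 0.0854
finger_force: 0.0
```

Emit:
send_rows([
  [0,[0,0,-0.01],[0,0,0]],
  [0,[0,0,0],[0,0,0]],
  [0,[0,0,0],[0,0,0]],
  [0,[0,0,0],[0,0,0]],
  [0,[0,0,0],[0,0,0]],
])

```text
t: 19.45
ee_pos: [0.6378, -0.0219, 0.188]
tool_rot: [0.761, 0.648, -0.002, -0.002]
wrist_force: [0.1, 0.5, -0.7]
gripper_width: 0.0855
finger_force: 0.0
```

Run:
```python
from h import *
go(OBJ['shaker'],.1)
T=(607/2.66+169.7,250/2.66+144.7);S=(332/2.3+239.7,74/2.3+129.7)
print(plane('top',T,.068),plane('side',S,.068))
```

```text
pos [ 0.6378 -0.0219  0.188 ] t 19.45 yawY -0.1601 tilt [-0.0051  0.0011 -1.    ] w 0.0855 F 0.0
tool delta [-0.2168 -0.1563  0.0887]
[ 0.44520247 -0.20979594  0.068     ] [ 0.45068353 -0.20186128  0.068     ]
```

Emit:
send_rows([
  [0,[-0.0266,-0.0197,0],[0,0,0]],
  [0,[-0.0266,-0.0197,0],[0,0,0]],
  [0,[-0.0266,-0.0197,0],[0,0,0]],
  [0,[-0.0266,-0.0197,0],[0,0,0]],
  [0,[-0.0266,-0.0197,0],[0,0,0]],
])

```text
t: 19.87
ee_pos: [0.5189, -0.1381, 0.1888]
tool_rot: [0.761, 0.649, -0.001, -0.002]
wrist_force: [-0.6, -0.4, 0.6]
gripper_width: 0.0853
finger_force: 0.0
```

Emit:
send_rows([
  [0,[-0.0266,-0.0197,0],[0,0,0]],
  [0,[-0.0266,-0.0197,0],[0,0,0]],
  [0,[-0.0266,-0.0197,0],[0,0,0]],
  [0,[0,0,0.02],[0,0,0]],
  [0,[0,0,0.03],[0,0,0]],
])

```text
t: 20.28
ee_pos: [0.45, -0.2098, 0.1412]
tool_rot: [0.763, 0.647, 0.0, 0.002]
wrist_force: [0.7, -0.5, -0.5]
gripper_width: 0.0852
finger_force: 0.0
```

Emit:
send_rows([
  [0,[0,0,0.02],[0,0,0]],
  [0,[0,0,0],[0,0,0]],
  [0,[0,0,0],[0,0,0]],
  [0,[0,0,0],[0,0,0]],
  [0,[0,0,0],[0,0,0]],
])

```text
t: 20.7
ee_pos: [0.4508, -0.2076, 0.1215]
tool_rot: [0.761, 0.649, 0.0, 0.001]
wrist_force: [-0.4, 0.6, 0.0]
gripper_width: 0.0858
finger_force: 0.0
```

Run:
```python
from h import *
go((.448,-.2075),.02)
s=cv2.cvtColor(arm.camera('side'),cv2.COLOR_RGB2BGR);t=cv2.cvtColor(arm.camera('top'),cv2.COLOR_RGB2BGR)
cv2.imwrite('pics/c7.png',np.hstack([cv2.resize(t[150:260,270:420],None,fx=2.66,fy=2.66),cv2.resize(s[140:250,260:410],None,fx=2.66,fy=2.66)]))
for n in('top','side'):print(proj(n,[.448,-.2075,.07]),proj(n,[.448,-.2075,0]),proj(n,[*INL['M'],.056]))
```

```text
pos [ 0.4508 -0.2076  0.1215] t 20.7 yawY -0.1595 tilt [ 0.0014 -0.0011 -1.    ] w 0.0858 F 0.0
tool delta [-0.0003 -0.0029  0.1015]
[397.08770242 237.58663374] [392.84576574 239.5765349 ] [325.18783996 170.28888661]
[385.40025643 160.18317582] [382.69648346 181.37930153] [295.33256829 197.18447071]
```

View pics/c7.png

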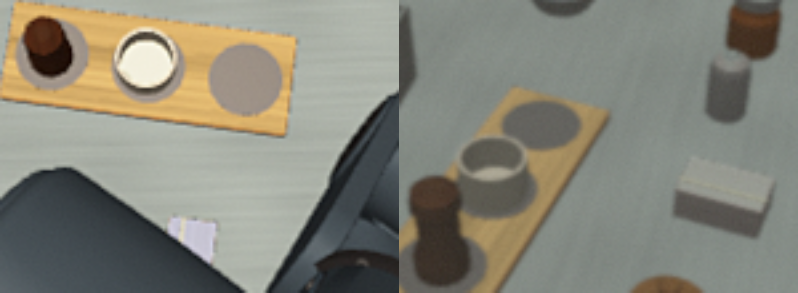

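The pot stands well on the middle inlay (top crop rim (147,58)), and the shaker (side crop dome (730,58), foot (726,113)) matches the estimate. Going down to grip.

Emit:
send_rows([
  [0,[0,-0.002,0.025],[0,0,0]],
  [0,[0,0,0.03],[0,0,0]],
  [0,[0,0,0.03],[0,0,0]],
  [0,[0,0,0.017],[0,0,0]],
  [0,[0,0,0.005],[0,0,0]],
])

```text
t: 21.22
ee_pos: [0.4472, -0.2062, 0.012]
tool_rot: [0.761, 0.648, -0.0, -0.002]
wrist_force: [-0.1, -0.7, 0.6]
gripper_width: 0.0857
finger_force: 0.0
```

Emit:
send_rows([
  [0.1,[0,0,0],[0,0,0]],
  [0.2,[0,0,0],[0,0,0]],
  [0.3,[0,0,0],[0,0,0]],
  [0.38,[0,0,0],[0,0,0]],
  [0.42,[0,0,0],[0,0,0]],
])

```text
t: 21.63
ee_pos: [0.4487, -0.2074, 0.0149]
tool_rot: [0.761, 0.648, 0.0, 0.001]
wrist_force: [-0.7, 0.6, -1.0]
gripper_width: 0.0496
finger_force: 0.0
```

Emit:
send_rows([
  [0.46,[0,0,0],[0,0,0]],
  [0.5,[0,0,0],[0,0,0]],
  [0.54,[0,0,0],[0,0,0]],
  [0.58,[0,0,0],[0,0,0]],
  [0.6,[0,0,0],[0,0,0]],
])

```text
t: 22.05
ee_pos: [0.4486, -0.2073, 0.0147]
tool_rot: [0.761, 0.648, 0.0, 0.001]
wrist_force: [-0.3, 0.9, 7.2]
gripper_width: 0.0399
finger_force: 59.5
```

Emit:
send_rows([
  [0.65,[0,0,-0.015],[0,0,0]],
  [0.65,[0,0,-0.03],[0,0,0]],
  [0.65,[0,0,-0.035],[0,0,0]],
  [0.65,[0,0,-0.035],[0,0,0]],
  [0.65,[0,0,-0.025],[0,0,0]],
])

```text
t: 22.47
ee_pos: [0.4482, -0.207, 0.1561]
tool_rot: [0.761, 0.648, 0.0, 0.001]
wrist_force: [0.5, -0.8, -1.1]
gripper_width: 0.0397
finger_force: 61.3
```

Emit:
send_rows([
  [0.65,[0,0,-0.01],[0,0,0]],
  [0.65,[0,0,0],[0,0,0]],
  [0.65,[0,0,0],[0,0,0]],
  [0.65,[0,0,0],[0,0,0]],
  [0.65,[0,0,0],[0,0,0]],
])

```text
t: 22.88
ee_pos: [0.447, -0.2062, 0.1622]
tool_rot: [0.761, 0.648, -0.0, -0.002]
wrist_force: [-0.4, -0.6, -1.3]
gripper_width: 0.0397
finger_force: 61.3
```

```bash
python3 -c "
from h import *
go(INL['R'],.029)"
```

```text
pos [ 0.447  -0.2062  0.1622] t 22.88 yawY -0.1601 tilt [-0.0028  0.0022 -1.    ] w 0.0397 F 61.3
tool delta [0.1055 0.1612 0.1329]
```

Emit:
send_rows([
  [0.65,[0.0152,0.0228,0],[0,0,0]],
  [0.65,[0.0152,0.0228,0],[0,0,0]],
  [0.65,[0.0152,0.0228,0],[0,0,0]],
  [0.65,[0.0152,0.0228,0],[0,0,0]],
  [0.65,[0.0152,0.0228,0],[0,0,0]],
])

```text
t: 23.3
ee_pos: [0.5728, -0.1491, 0.1618]
tool_rot: [0.761, 0.648, -0.001, -0.002]
wrist_force: [0.2, -0.2, -0.7]
gripper_width: 0.0401
finger_force: 61.3
```

Emit:
send_rows([
  [0.65,[0.0152,0.0228,0],[0,0,0]],
  [0.65,[0.0152,0.0228,0],[0,0,0]],
  [0.65,[0,0,0.02],[0,0,0]],
  [0.65,[0,0,0.03],[0,0,0]],
  [0.65,[0,0,0.03],[0,0,0]],
])

```text
t: 23.72
ee_pos: [0.6229, -0.1267, 0.0818]
tool_rot: [0.761, 0.649, -0.0, -0.0]
wrist_force: [-0.8, -0.2, -1.6]
gripper_width: 0.0397
finger_force: 61.3
```

Emit:
send_rows([
  [0.65,[0,0,0.02],[0,0,0]],
  [0.65,[0,0,0.01],[0,0,0]],
  [0.65,[0,0,0],[0,0,0]],
  [0.65,[0,0,0],[0,0,0]],
  [0.65,[0,0,0],[0,0,0]],
])

```text
t: 24.13
ee_pos: [0.6235, -0.1277, 0.0546]
tool_rot: [0.761, 0.648, 0.001, 0.001]
wrist_force: [0.4, -0.6, -0.6]
gripper_width: 0.0398
finger_force: 61.3
```

```bash
python3 -c "
from h import *
go(INL['R'],.029)"
```

```text
pos [ 0.6235 -0.1277  0.0546] t 24.13 yawY -0.1601 tilt [ 2.e-03 -8.e-04 -1.e+00] w 0.0398 F 61.3
tool delta [ 0.0002 -0.0011  0.0256]
```

Emit:
send_rows([
  [0.65,[0,0,0.01],[0,0,0]],
  [0.65,[0,0,0.008],[0,0,0]],
  [0.65,[0,0,0.004],[0,0,0]],
  [0.65,[0,0,0.002],[0,0,0]],
  [0.65,[0,0,0.001],[0,0,0]],
])

```text
t: 24.55
ee_pos: [0.6219, -0.127, 0.0288]
tool_rot: [0.761, 0.648, -0.0, -0.001]
wrist_force: [-2.5, 0.7, 6.5]
gripper_width: 0.0404
finger_force: 62.0
```

Emit:
send_rows([
  [0.65,[0,0,0.001],[0,0,0]],
  [0.65,[0,0,0],[0,0,0]],
  [0.65,[0,0,0],[0,0,0]],
  [0.65,[0,0,0],[0,0,0]],
  [0.65,[0,0,0],[0,0,0]],
])

```text
t: 24.97
ee_pos: [0.6219, -0.1271, 0.0287]
tool_rot: [0.761, 0.648, -0.0, -0.0]
wrist_force: [-4.0, 0.1, 5.7]
gripper_width: 0.0396
finger_force: 62.0
```

Contact. Releasing and heading to the lid.

Emit:
send_rows([
  [0.3,[0,0,0],[0,0,0]],
  [0,[0,0,0],[0,0,0]],
  [0,[0,0,0],[0,0,0]],
  [0,[0,0,0],[0,0,0]],
  [0,[0,0,0],[0,0,0]],
])

```text
t: 25.38
ee_pos: [0.6226, -0.1274, 0.0276]
tool_rot: [0.761, 0.648, 0.0, 0.0]
wrist_force: [-0.2, 0.2, 0.6]
gripper_width: 0.0857
finger_force: 0.0
```

Emit:
send_rows([
  [0,[0,0,-0.02],[0,0,0]],
  [0,[0,0,-0.03],[0,0,0]],
  [0,[0,0,-0.04],[0,0,0]],
  [0,[0,0,-0.04],[0,0,0]],
  [0,[0,0,-0.02],[0,0,0]],
])

```text
t: 25.8
ee_pos: [0.6249, -0.1281, 0.1827]
tool_rot: [0.761, 0.648, 0.002, 0.003]
wrist_force: [0.8, 0.2, -0.1]
gripper_width: 0.0854
finger_force: 0.0
```

Emit:
send_rows([
  [0,[0,0,0],[0,0,0]],
  [0,[0,0,0],[0,0,0]],
  [0,[0,0,0],[0,0,0]],
  [0,[0,0,0],[0,0,0]],
  [0,[0,0,0],[0,0,0]],
])

```text
t: 26.22
ee_pos: [0.6213, -0.1269, 0.1757]
tool_rot: [0.761, 0.648, -0.001, -0.002]
wrist_force: [0.1, 0.4, 0.1]
gripper_width: 0.0853
finger_force: 0.0
```

Run:
```python
from h import *
go((.4615,.0765),.1)
T=lambda u,v:(u/2.66+169.7,v/2.66+144.7)
S=lambda u,v:(u/2.3+239.7,v/2.3+129.7)
print(plane('top',T(324,249),.011),plane('side',S(279,288),.011),plane('top',T(322,245),.037),plane('side',S(279,271),.037))
```

```text
pos [ 0.6213 -0.1269  0.1757] t 26.22 yawY -0.16 tilt [-0.0037  0.0014 -1.    ] w 0.0853 F 0.0
tool delta [ 0.1752 -0.1899  0.0766]
[0.45859982 0.07610646 0.011     ] [0.46224674 0.07962108 0.011     ] [0.46066688 0.07581442 0.037     ] [0.46350872 0.08216822 0.037     ]
```

Emit:
send_rows([
  [0.4,[0.0252,-0.0274,0],[0,0,0]],
  [0.4,[0.0252,-0.0274,0],[0,0,0]],
  [0.4,[0.0252,-0.0274,0],[0,0,0]],
  [0.4,[0.0252,-0.0274,0],[0,0,0]],
  [0.4,[0.0252,-0.0274,0],[0,0,0]],
])

```text
t: 26.63
ee_pos: [0.5054, 0.0201, 0.1765]
tool_rot: [0.762, 0.648, -0.001, -0.001]
wrist_force: [1.0, 1.3, 0.8]
gripper_width: 0.0509
finger_force: 0.0
```

Emit:
send_rows([
  [0.4,[0.0252,-0.0274,0],[0,0,0]],
  [0.4,[0.0252,-0.0274,0],[0,0,0]],
  [0.4,[0,0,0.02],[0,0,0]],
  [0.4,[0,0,0.03],[0,0,0]],
  [0.4,[0,0,0.02],[0,0,0]],
])

```text
t: 27.05
ee_pos: [0.4599, 0.0783, 0.106]
tool_rot: [0.761, 0.649, -0.001, -0.001]
wrist_force: [0.4, 0.0, -0.1]
gripper_width: 0.0507
finger_force: 0.0
```

Emit:
send_rows([
  [0.4,[0,0,0],[0,0,0]],
  [0.4,[0,0,0],[0,0,0]],
  [0.4,[0,0,0],[0,0,0]],
  [0.4,[0,0,0],[0,0,0]],
  [0.4,[0,0,0],[0,0,0]],
])

```text
t: 27.47
ee_pos: [0.4622, 0.0772, 0.1087]
tool_rot: [0.761, 0.648, 0.001, 0.001]
wrist_force: [0.5, 0.1, 0.1]
gripper_width: 0.051
finger_force: 0.0
```

Run:
```python
from h import *
go((.461,.078),.022)
s=cv2.cvtColor(arm.camera('side'),cv2.COLOR_RGB2BGR);t=cv2.cvtColor(arm.camera('top'),cv2.COLOR_RGB2BGR)
cv2.imwrite('pics/top1.png',t);cv2.imwrite('pics/side1.png',s)
cv2.imwrite('pics/c8.png',np.hstack([cv2.resize(t[140:250,260:410],None,fx=2.66,fy=2.66),cv2.resize(s[160:270,250:400],None,fx=2.66,fy=2.66)]))
for n in('top','side'):print(proj(n,[.461,.078,.011]),proj(n,[.461,.078,.037]),'pot',proj(n,[*INL['M'],.056]),'sh',proj(n,[*INL['R'],.084]))
```

```text
pos [0.4622 0.0772 0.1087] t 27.47 yawY -0.1604 tilt [ 2.4e-03 -2.0e-04 -1.0e+00] w 0.051 F 0.0
tool delta [ 0.0006 -0.0015  0.0867]
[290.81606494 237.46764797] [289.95185093 236.70554707] pot [325.18783996 170.28888661] sh [364.07373262 172.78856703]
[361.69191618 254.46936338] [362.48543553 246.31588339] pot [295.33256829 197.18447071] sh [313.17971787 164.01400969]
```

View pics/c8.png

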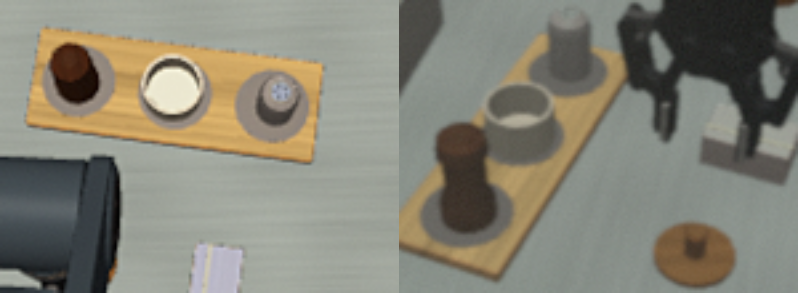

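Mill, pot and shaker all stand centred on their inlays, and the lid (side crop disc (694,253)) is within 2 mm of the estimate. Going down on the knob.

Emit:
send_rows([
  [0.4,[0,-0.001,0.02],[0,0,0]],
  [0.4,[0,0,0.025],[0,0,0]],
  [0.4,[0,0,0.022],[0,0,0]],
  [0.4,[0,0,0.013],[0,0,0]],
  [0.4,[0,0,0.005],[0,0,0]],
])

```text
t: 27.98
ee_pos: [0.4596, 0.0775, 0.0215]
tool_rot: [0.761, 0.648, -0.001, -0.001]
wrist_force: [-0.7, -0.4, 0.0]
gripper_width: 0.0511
finger_force: 0.0
```

Emit:
send_rows([
  [0.5,[0,0,0],[0,0,0]],
  [0.6,[0,0,0],[0,0,0]],
  [0.65,[0,0,0],[0,0,0]],
  [0.7,[0,0,0],[0,0,0]],
  [0.75,[0,0,0],[0,0,0]],
])

```text
t: 28.4
ee_pos: [0.4609, 0.0776, 0.0236]
tool_rot: [0.761, 0.648, 0.001, 0.001]
wrist_force: [-0.2, -0.5, -0.2]
gripper_width: 0.0211
finger_force: 0.0
```

Emit:
send_rows([
  [0.8,[0,0,0],[0,0,0]],
  [0.85,[0,0,0],[0,0,0]],
  [0.9,[0,0,0],[0,0,0]],
  [0.9,[0,0,0],[0,0,0]],
  [0.9,[0,0,0],[0,0,0]],
])

```text
t: 28.82
ee_pos: [0.4603, 0.0776, 0.0227]
tool_rot: [0.761, 0.648, 0.0, 0.0]
wrist_force: [0.2, 0.8, -0.2]
gripper_width: 0.0088
finger_force: 0.0
```

No contact on the knob at 9 mm opening, so I look.

Run:
```python
from h import *
s=cv2.cvtColor(arm.camera('side'),cv2.COLOR_RGB2BGR);t=cv2.cvtColor(arm.camera('top'),cv2.COLOR_RGB2BGR)
p=arm.read_state()['ee_pos'];print(p,[(proj('side',[p[0],p[1],z])-[310,200])*4 for z in (.015,.023)])
cv2.imwrite('pics/c9.png',np.hstack([cv2.resize(s[200:290,310:410],None,fx=4,fy=4),cv2.resize(t[200:290,250:350],None,fx=4,fy=4)]))
```

```text
[0.46020993 0.07760065 0.02266625] [array([208.80888467, 212.66404777]), array([209.78747498, 202.71012578])]
```

View pics/c9.png

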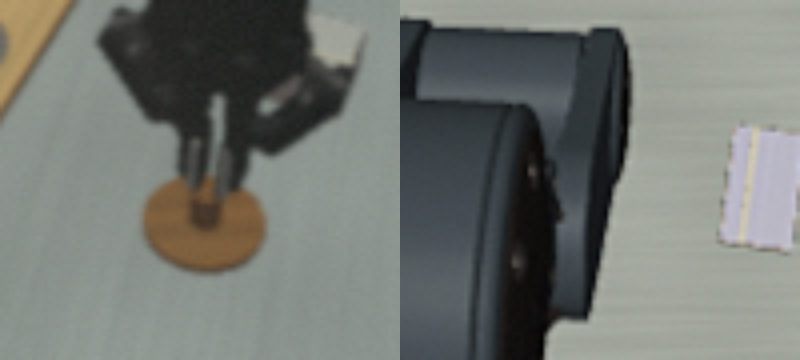

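The finger tips are at about knob-top level, side crop (193,190) and (225,195), while the projected tip point is (209,213). The real tips stand about 13–15 mm higher than assumed, which also explains the pot. I'll reopen and go lower in small steps, watching force.

Emit:
send_rows([
  [0.6,[0,0,-0.005],[0,0,0]],
  [0.55,[0,0,0],[0,0,0]],
  [0.55,[0,0,0],[0,0,0]],
  [0.55,[0,0,0.005],[0,0,0]],
  [0.55,[0,0,0.004],[0,0,0]],
])

```text
t: 29.33
ee_pos: [0.4604, 0.0776, 0.0185]
tool_rot: [0.761, 0.648, 0.0, 0.0]
wrist_force: [0.1, 0.1, 0.6]
gripper_width: 0.0384
finger_force: 0.0
```

Emit:
send_rows([
  [0.55,[0,0,0.004],[0,0,0]],
  [0.55,[0,0,0.004],[0,0,0]],
  [0.55,[0,0,0],[0,0,0]],
  [0.55,[0,0,0],[0,0,0]],
  [0.55,[0,0,0],[0,0,0]],
])

```text
t: 29.75
ee_pos: [0.4602, 0.0776, 0.0106]
tool_rot: [0.761, 0.648, -0.0, -0.0]
wrist_force: [-0.1, -0.6, -0.6]
gripper_width: 0.038
finger_force: 0.0
```

Emit:
send_rows([
  [0.6,[0,0,0],[0,0,0]],
  [0.65,[0,0,0],[0,0,0]],
  [0.7,[0,0,0],[0,0,0]],
  [0.75,[0,0,0],[0,0,0]],
  [0.8,[0,0,0],[0,0,0]],
])

```text
t: 30.17
ee_pos: [0.4607, 0.0775, 0.0109]
tool_rot: [0.761, 0.648, 0.0, 0.0]
wrist_force: [1.3, 0.1, 1.0]
gripper_width: 0.0178
finger_force: 18.6
```

Run:
```python
from h import *
go((.461,.078),.02)
s=cv2.cvtColor(arm.camera('side'),cv2.COLOR_RGB2BGR)
p=arm.read_state()['ee_pos'];print([(proj('side',[p[0],p[1],z])-[330,220])*8 for z in (.0,.011,.037)])
cv2.imwrite('pics/c10.png',cv2.resize(s[220:280,330:400],None,fx=8,fy=8,interpolation=2))
```

```text
pos [0.4607 0.0775 0.0109] t 30.17 yawY -0.16 tilt [ 1.1e-03 -1.0e-04 -1.0e+00] w 0.0178 F 18.6
tool delta [ 0.0005  0.0002 -0.0091]
[array([252.21932544, 301.48012973]), array([254.83714287, 274.68850418]), array([261.21048584, 209.46156496])]
```

Gripping the knob now (17.8 mm). Firm up and lift.

Emit:
send_rows([
  [0.85,[0,0,0],[0,0,0]],
  [0.9,[0,0,0],[0,0,0]],
  [0.95,[0,0,0],[0,0,0]],
  [1,[0,0,0],[0,0,0]],
  [1,[0,0,0],[0,0,0]],
])

```text
t: 30.63
ee_pos: [0.4608, 0.0775, 0.011]
tool_rot: [0.761, 0.648, 0.0, 0.0]
wrist_force: [1.3, 0.4, 4.9]
gripper_width: 0.0156
finger_force: 58.7
```

Emit:
send_rows([
  [1,[0,0,-0.01],[0,0,0]],
  [1,[0,0,-0.025],[0,0,0]],
  [1,[0,0,-0.035],[0,0,0]],
  [1,[0,0,-0.035],[0,0,0]],
  [1,[0,0,-0.025],[0,0,0]],
])

```text
t: 31.05
ee_pos: [0.4597, 0.0777, 0.143]
tool_rot: [0.761, 0.648, 0.0, -0.0]
wrist_force: [1.0, 0.4, -1.1]
gripper_width: 0.0152
finger_force: 58.9
```

Emit:
send_rows([
  [1,[0,0,-0.01],[0,0,0]],
  [1,[0,0,0],[0,0,0]],
  [1,[0,0,0],[0,0,0]],
  [1,[0,0,0],[0,0,0]],
  [1,[0,0,0],[0,0,0]],
])

```text
t: 31.47
ee_pos: [0.4589, 0.0776, 0.1494]
tool_rot: [0.761, 0.648, -0.001, -0.001]
wrist_force: [0.3, -0.5, -0.9]
gripper_width: 0.0155
finger_force: 58.9
```

Run:
```python
from h import *
go((.6397,-.0215),.066)
```

```text
pos [0.4589 0.0776 0.1494] t 31.47 yawY -0.1601 tilt [-3.6e-03  2.0e-04 -1.0e+00] w 0.0155 F 58.9
tool delta [-0.069   0.1946  0.0828]
```

Emit:
send_rows([
  [1,[-0.0115,0.0321,0],[0,0,0]],
  [1,[-0.0115,0.0321,0],[0,0,0]],
  [1,[-0.0115,0.0321,0],[0,0,0]],
  [1,[-0.0115,0.0321,0],[0,0,0]],
  [1,[-0.0115,0.0321,0],[0,0,0]],
])

```text
t: 31.88
ee_pos: [0.6097, -0.0054, 0.1488]
tool_rot: [0.761, 0.648, -0.001, -0.002]
wrist_force: [0.3, 0.7, -0.4]
gripper_width: 0.0152
finger_force: 58.9
```

Emit:
send_rows([
  [1,[-0.0115,0.0321,0],[0,0,0]],
  [1,[0,0,0.01],[0,0,0]],
  [1,[0,0,0.02],[0,0,0]],
  [1,[0,0,0.02],[0,0,0]],
  [1,[0,0,0.01],[0,0,0]],
])

```text
t: 32.3
ee_pos: [0.6366, -0.0209, 0.0863]
tool_rot: [0.762, 0.648, -0.002, -0.003]
wrist_force: [-1.1, 0.6, -0.9]
gripper_width: 0.0153
finger_force: 59.0
```

Emit:
send_rows([
  [1,[0,0,0],[0,0,0]],
  [1,[0,0,0],[0,0,0]],
  [1,[0,0,0],[0,0,0]],
  [1,[0,0,0],[0,0,0]],
  [1,[0,0,0],[0,0,0]],
])

```text
t: 32.72
ee_pos: [0.6402, -0.0213, 0.092]
tool_rot: [0.761, 0.648, 0.001, 0.001]
wrist_force: [0.6, 1.3, -0.4]
gripper_width: 0.0156
finger_force: 59.0
```

Run:
```python
from h import *
go((.6397,-.0215),.062)
s=cv2.cvtColor(arm.camera('side'),cv2.COLOR_RGB2BGR);h=cv2.cvtColor(s,cv2.COLOR_BGR2HSV)
roi=(slice(150,225),slice(265,335))
# brown lid: saturated, darker than the board; table has low saturation
cv2.imwrite('pics/c11.png',cv2.resize(s[165:235,255:345],None,fx=7,fy=7,interpolation=2))
p=arm.read_state()['ee_pos']
print('lid disc exp',((proj('side',[p[0],p[1],p[2]])-[255,165])*7).round(),((proj('side',[.6397,-.0215,.056])-[255,165])*7).round())
```

```text
pos [ 0.6402 -0.0213  0.092 ] t 32.72 yawY -0.1598 tilt [ 2.4e-03 -5.0e-04 -1.0e+00] w 0.0156 F 59.0
tool delta [-0.0003 -0.0005  0.03  ]
lid disc exp [274. 146.] [281. 229.]
```

View pics/c11.png

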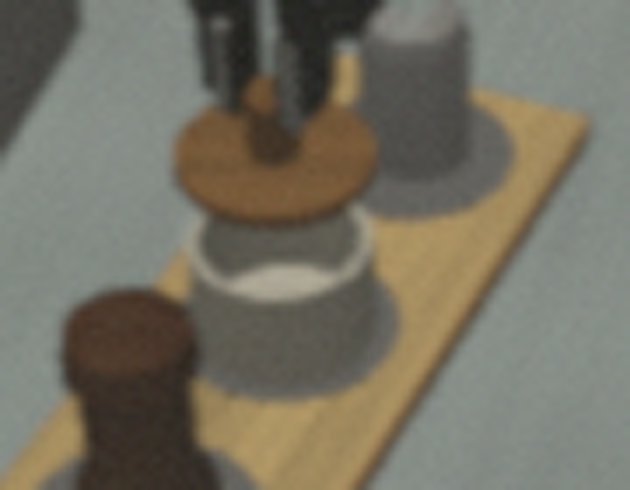

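The lid hangs level above the pot. Its disc is at crop (276,155) and the pot rim at (281,242), against projections of (274,146) and (281,229), so they line up within about 2 mm. Lowering with a 1 mm shift.

Emit:
send_rows([
  [1,[0.001,0,0.008],[0,0,0]],
  [1,[0,0,0.008],[0,0,0]],
  [1,[0,0,0.006],[0,0,0]],
  [1,[0,0,0.003],[0,0,0]],
  [1,[0,0,0.002],[0,0,0]],
])

```text
t: 33.18
ee_pos: [0.6388, -0.0201, 0.0625]
tool_rot: [0.761, 0.648, -0.001, -0.001]
wrist_force: [0.0, 0.5, 0.3]
gripper_width: 0.0147
finger_force: 59.1
```

Emit:
send_rows([
  [1,[0,0,0.001],[0,0,0]],
  [1,[0,0,0.001],[0,0,0]],
  [1,[0,0,0],[0,0,0]],
  [1,[0,0,0],[0,0,0]],
  [1,[0,0,0],[0,0,0]],
])

```text
t: 33.6
ee_pos: [0.6393, -0.0202, 0.062]
tool_rot: [0.761, 0.648, -0.0, -0.0]
wrist_force: [-1.9, 0.2, 1.4]
gripper_width: 0.0154
finger_force: 59.3
```

Contact came exactly at the expected seated height (62 mm), so the plug is in. Releasing and backing off.

Emit:
send_rows([
  [0.7,[0,0,0],[0,0,0]],
  [0.5,[0,0,0],[0,0,0]],
  [0.4,[0,0,0],[0,0,0]],
  [0.4,[0,0,0],[0,0,0]],
  [0.4,[0,0,0],[0,0,0]],
])

```text
t: 34.02
ee_pos: [0.6398, -0.0203, 0.0616]
tool_rot: [0.761, 0.648, 0.0, 0.0]
wrist_force: [-1.0, -0.1, -0.5]
gripper_width: 0.0511
finger_force: 0.0
```

Emit:
send_rows([
  [0.4,[0,0,-0.015],[0,0,0]],
  [0.4,[0,0,-0.03],[0,0,0]],
  [0.4,[0,0,-0.04],[0,0,0]],
  [0.4,[0,0,-0.04],[0,0,0]],
  [0.4,[0,0,-0.02],[0,0,0]],
])

```text
t: 34.43
ee_pos: [0.6421, -0.0207, 0.2119]
tool_rot: [0.761, 0.648, 0.002, 0.003]
wrist_force: [0.2, -0.5, 1.3]
gripper_width: 0.0515
finger_force: 0.0
```

Emit:
send_rows([
  [0.4,[0,-0.035,0],[0,0,0]],
  [0.4,[0,-0.035,0],[0,0,0]],
  [0.4,[0,-0.035,0],[0,0,0]],
  [0.4,[0,-0.035,0],[0,0,0]],
  [0.4,[0,-0.02,0],[0,0,0]],
])

```text
t: 34.85
ee_pos: [0.4769, 0.0064, 0.2064]
tool_rot: [0.761, 0.648, -0.001, -0.002]
wrist_force: [-0.4, -0.6, -0.4]
gripper_width: 0.0513
finger_force: 0.0
```

Emit:
send_rows([
  [0.4,[0,0,0],[0,0,0]],
  [0.4,[0,0,0],[0,0,0]],
  [0.4,[0,0,0],[0,0,0]],
  [0.4,[0,0,0],[0,0,0]],
  [0.4,[0,0,0],[0,0,0]],
])

```text
t: 35.27
ee_pos: [0.4831, 0.0048, 0.2067]
tool_rot: [0.761, 0.648, 0.0, 0.001]
wrist_force: [-0.6, 0.4, 0.3]
gripper_width: 0.0509
finger_force: 0.0
```

Run:
```python
from h import *
im={n:cv2.cvtColor(arm.camera(n),cv2.COLOR_RGB2BGR) for n in('top','side')}
c={}
for n,(x0,x1,y0,y1) in dict(top=(305,350,150,195),side=(270,325,165,225)).items():
    h=cv2.cvtColor(cv2.resize(im[n][y0:y1,x0:x1],None,fx=4,fy=4,interpolation=2),cv2.COLOR_BGR2HSV)
    print(n,h[::36,::36,1].tolist(),h[::36,::36,2].tolist()) if 0 else None
    q=proj(n,[.6395,-.0205,.062]);px=im[n][int(q[1])+6,int(q[0])-6];print(n,'lid exp',q.round(1),px)
    hsv=cv2.cvtColor(np.uint8([[px]]),cv2.COLOR_BGR2LAB)[0,0].astype(int)
    lab=cv2.cvtColor(cv2.resize(im[n][y0:y1,x0:x1],None,fx=4,fy=4,interpolation=2),cv2.COLOR_BGR2LAB).astype(int)
    m=np.uint8(np.abs(lab-hsv).max(2)<18)
    k=max(cv2.findContours(m,0,1)[0],key=cv2.contourArea);e=cv2.fitEllipse(cv2.convexHull(k))
    c[n]=(np.array(e[0])-1.5)/4+[x0,y0];print(c[n].round(1),(np.array(e[1])/4).round(1),round(e[2]))
print('lid',tri(c['top'],c['side']).round(4))
for n in im: cv2.imwrite(f'pics/{n}2.png',im[n])
cv2.imwrite('pics/fin.png',np.hstack([cv2.resize(im['top'][145:265,240:400],None,fx=2.5,fy=2.5),cv2.resize(im['side'][150:270,240:400],None,fx=2.5,fy=2.5)]))
```

```text
top lid exp [324.1 169.9] [58 47 35]
[303.5 190.6] [34.  68.9] 77
side lid exp [294.9 196. ] [ 62  93 122]
[298.7 199.1] [38.7 68. ] 46
lid [0.5919 0.0374 0.1043]
```

I've used all my picture views, so I check by numbers. The arm hides the top view, so I move it aside.

Emit:
send_rows([
  [0.4,[0.035,-0.01,0],[0,0,0]],
  [0.4,[0.035,-0.01,0],[0,0,0]],
  [0.4,[0.035,-0.01,0],[0,0,0]],
  [0.4,[0.035,0,0],[0,0,0]],
  [0.4,[0.035,0,0],[0,0,0]],
])

```text
t: 35.78
ee_pos: [0.4797, 0.1844, 0.2066]
tool_rot: [0.761, 0.648, -0.0, -0.0]
wrist_force: [1.8, 0.1, 0.4]
gripper_width: 0.0513
finger_force: 0.0
```

Emit:
send_rows([
  [0.4,[0.035,0,0],[0,0,0]],
  [0.4,[0.035,0,0],[0,0,0]],
  [0.4,[0.03,0,0],[0,0,0]],
  [0.4,[0,0,0],[0,0,0]],
  [0.4,[0,0,0],[0,0,0]],
])

```text
t: 36.2
ee_pos: [0.4959, 0.283, 0.2061]
tool_rot: [0.76, 0.65, -0.0, 0.0]
wrist_force: [-0.1, 0.4, -0.2]
gripper_width: 0.0511
finger_force: 0.0
```

Run:
```python
from h import *
im={n:cv2.cvtColor(arm.camera(n),cv2.COLOR_RGB2BGR) for n in('top','side')}
ref={n:cv2.imread(f'pics/{n}0.png') for n in im}
lidpx=dict(top=(300,243),side=(352,259))
def fit(img,n,box,col,tol=16):
    x0,x1,y0,y1=box;up=cv2.resize(img[y0:y1,x0:x1],None,fx=4,fy=4,interpolation=2)
    up=cv2.GaussianBlur(up,(9,9),0)
    lab=cv2.cvtColor(up,cv2.COLOR_BGR2LAB).astype(int)
    m=cv2.morphologyEx(np.uint8(np.abs(lab-col).max(2)<tol),cv2.MORPH_OPEN,np.ones((15,15)))
    k=max(cv2.findContours(m,0,1)[0],key=cv2.contourArea);e=cv2.fitEllipse(cv2.convexHull(k))
    return (np.array(e[0])-1.5)/4+[x0,y0],(np.array(e[1])/4).round(1)
box0=dict(top=(270,315,215,262),side=(335,390,235,280));box1=dict(top=(305,346,152,192),side=(275,318,170,222))
a,b={},{}
for n in im:
    u,v=lidpx[n];col=cv2.cvtColor(ref[n][v-2:v+3,u-2:u+3],cv2.COLOR_BGR2LAB).reshape(-1,3).mean(0)
    bd=cv2.cvtColor(im[n],cv2.COLOR_BGR2LAB)
    q=proj(n,[.6397,-.076,.014]).astype(int);print(n,'lidcol',col.round(),'board',bd[q[1],q[0]])
    a[n]=fit(ref[n],n,box0[n],col);b[n]=fit(im[n],n,box1[n],col)
    print(n,a[n],b[n],'exp',proj(n,[.461,.078,.011]).round(1),proj(n,[.6395,-.0205,.062]).round(1))
print(tri(a['top'][0],a['side'][0]),tri(b['top'][0],b['side'][0]))
# bystanders: image change around jar and pack since start
for nm,(x0,x1,y0,y1) in dict(pack=(325,358,225,268),jar=(425,462,225,260)).items():
    print(nm,cv2.absdiff(im['top'][y0:y1,x0:x1],ref['top'][y0:y1,x0:x1]).mean().round(1))
```

```text
top lidcol [ 99. 142. 157.] board [157 135 164]
top (array([291.65963936, 238.03122139]), array([23.5, 23.7])) (array([324.5767231 , 171.31036758]), array([23.1, 24.5])) exp [290.8 237.5] [324.1 169.9]
side lidcol [ 97. 135. 149.] board [ 37 128 128]Traceback (most recent call last):
  File "<stdin>", line 18, in <module>
  File "<stdin>", line 10, in fit
ValueError: max() iterable argument is empty
```

Run:
```python
from h import *
s=cv2.imread('pics/side2.png');o=cv2.imread('pics/side0.png');t=cv2.cvtColor(arm.camera('top'),cv2.COLOR_RGB2BGR);r=cv2.imread('pics/top0.png')
L=cv2.GaussianBlur(cv2.cvtColor(cv2.resize(s[165:230,265:325],None,fx=4,fy=4,interpolation=2),cv2.COLOR_BGR2LAB),(9,9),0).astype(int)
q=proj('side',[.6395,-.0205,.062])
for dx in(-10,10): print('lidcol',cv2.cvtColor(s,cv2.COLOR_BGR2LAB)[int(q[1])+2,int(q[0])+dx])
col=cv2.cvtColor(s,cv2.COLOR_BGR2LAB)[int(q[1])+2,int(q[0])-10].astype(int)
for tol in(12,16):
    m=cv2.morphologyEx(np.uint8(np.abs(L-col).max(2)<tol),cv2.MORPH_OPEN,np.ones((25,25)))
    k=max(cv2.findContours(m,0,1)[0],key=cv2.contourArea);e=cv2.fitEllipse(cv2.convexHull(k))
    c=(np.array(e[0])-1.5)/4+[265,165];print(c,np.array(e[1])/4,e[2],'exp',q,tri((324.6,171.3),c))
for nm,(x0,x1,y0,y1) in dict(pack=(325,358,225,268),jar=(425,462,225,260)).items():
    print(nm,cv2.absdiff(t[y0:y1,x0:x1],r[y0:y1,x0:x1]).mean().round(1))
```

```text
lidcol [100 135 149]
lidcol [101 137 149]
[294.87964249 197.42789459] [16.35420227 29.81241417] 84.57571411132812 exp [294.92127596 196.0433649 ] [ 0.63840426 -0.02159871  0.05645637]
[295.03697777 197.23907852] [17.3635006  30.40056419] 82.8902359008789 exp [294.92127596 196.0433649 ] [ 0.63811733 -0.0216143   0.05712709]
pack 9.1
jar 8.1
```

Lid centre is at (0.638, -0.022). The measured disc height is 57 mm, plus the known 3–5 mm bias gives the seated 62 mm. Handing in.

```bash
python3 -c "
from plant import arm
print(arm.close_job())"
```

```text
the job is handed in; nothing more can be done
None
```

I handed the job in at about 36 s: the pot is on the centre inlay with its lid seated, the mill at the cup's end and the shaker at the other, all by my own camera and force checks; the hand-in gave no verdict, and I only checked the jar and foil pack roughly, with no sign of movement.

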